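Put the countersink away in the holder that fits its shank

TASK

Take the countersink out of the wooden block and put it, shank down, in the one holder on the blue rail whose bore matches its shank, feeling gently for the bore because each bush sits a little off-centre on its block. Let it go fully home, upright with its shoulder down on the bush; never press hard on a bush, and leave the tin, tape, chuck key and brass fitting where they are.

Things in the scene. Friction and masses are not known exactly. Their poses are not given: they have to be found in the camera images.
- countersink: Loose upright countersink, 88 mm, about 0.15 kg: steel shank 16 mm thick, 40 mm long (1.2 mm foot chamfer), then a dark round head 28 mm thick and 38 mm tall with a brass ring low down, then a blunt 10 mm cone. Origin: centre of the foot, z up; the flat shoulder is 40 mm above. Grasp the head. It starts with the shank in the wooden block, shoulder on the block.
- wood_stand: Fixed wooden block 56 x 56 x 44 mm with one 21 mm hole through its centre, in which the countersink waits with its shoulder on the block's top. Origin: centre of its underside, on the bench.
- holder_10: Fixed holder for 10 mm shanks: grey block 54x54x33 mm with a round steel bush on top, 36 mm across, 12 mm tall, its face 45 mm above the origin (centre of the block's underside, z up). Bore 11 mm, right through the middle of the bush; 27 mm wide hollow below, down to the origin. The bush is clamped fast with its centre 4 mm off the block's centre, in a direction that the pose does not tell.
- holder_13: Fixed holder for 13 mm shanks: grey block 54x54x33 mm with a round steel bush on top, 36 mm across, 12 mm tall, its face 45 mm above the origin (centre of the block's underside, z up). Bore 14 mm, right through the middle of the bush; 27 mm wide hollow below, down to the origin. The bush is clamped fast with its centre 4 mm off the block's centre, in a direction that the pose does not tell.
- holder_16: Fixed holder for 16 mm shanks: grey block 54x54x33 mm with a round steel bush on top, 36 mm across, 12 mm tall, its face 45 mm above the origin (centre of the block's underside, z up). Bore 17 mm, right through the middle of the bush; 27 mm wide hollow below, down to the origin. The bush is clamped fast with its centre 4 mm off the block's centre, in a direction that the pose does not tell.
- holder_19: Fixed holder for 19 mm shanks: grey block 54x54x33 mm with a round steel bush on top, 36 mm across, 12 mm tall, its face 45 mm above the origin (centre of the block's underside, z up). Bore 20 mm, right through the middle of the bush; 27 mm wide hollow below, down to the origin. The bush is clamped fast with its centre 4 mm off the block's centre, in a direction that the pose does not tell.
- rail: Fixed blue rail 60 x 240 x 10 mm lying on the bench with the four holders side by side on it, 56 mm apart along its y axis, in any order (same outside, only the bores differ). Origin: centre of its underside.
- small_tin: Loose tin, 64 mm diameter, 42 mm tall; bystander. Origin: underside centre.
- black_tape: Loose roll of black tape, 47 mm diameter, 18 mm tall; bystander. Origin: underside centre.
- chuck_key: Loose T-shaped chuck key lying flat, 64 x 60 x 11 mm; bystander. Origin: underside centre.
- brass_fitting: Loose brass hose fitting lying, 22 x 56 x 19 mm; bystander. Origin: underside centre.
Not all that is in view belongs to the job. Of the things like the countersink, leave any that is purple; of the rest the larger one is meant.

How it is judged:
By the outcome, as a careful person would: the job done as asked, in the order asked, and still so for the second after the job is handed in, with the robot touching nothing.
It also fails if it takes over 51 s, if anything falls off the work surface, if the arm or the gripper's body presses on something with over 40 N, if the wrist force passes 120 N, or if a joint passes its speed limit or range.

ROBOT

A 6-joint arm with a two-finger parallel gripper is mounted at the origin on a cart in front of the work surface, level with it; the furniture and walls round the work are solid. World frame = base frame: x ahead of the robot, y to its left, z up, the work surface at z = 0. Lengths are in m, angles in rad, forces in N, time in s.
With the tool pointing down it reaches from about 0.375 to 0.9 m from the base axis. Payload 3.1 kg.
Tool frame: the origin (TCP) lies between the finger pads; the fingertips stand 22 mm ahead of it and the grasp point (between the pads) lies 3 mm ahead of it; z points along the fingers, y is the line along which they close (so a half turn about z gives the same grasp; the last joint's range is limited). The gripper opens to 85 mm and grips with 20 to 120 N. Pads are 22 mm wide; open, the fingers measure 114 mm over their backs; the gripper's body (76 mm by 85 mm) begins 54 mm behind the grasp point. The pads swing forward as they close: fully open they stand 13 mm farther back than shut.
Start: joints at [1.127, 0.527, 1.433, -0, 1.181, -0.178], TCP at [0.164, 0.603, 0.253] pointing down, gripper open.
Joint ranges: [-3.08, 3.08], [-0.75, 2.2], [0.22, 2.44], [-1.43, 4.57], [0, 2.65], [-2.85, 2.85]. Speed limits (rad/s): [2.79, 2.79, 3.14, 3.14, 3.14, 3.14].

INTERFACE

Orientations are given as a 3x3 rotation matrix whose columns are the frame's x, y, z axes.
In Python, from bench import env, jaws, solver, optics, ticket gives the robot as it stands. The module is installed in compiled form; this text tells all that it offers. Calls block until the motion is done:
- env.move_pose(position, orientation): joint-space move of the TCP to a pose.
- env.servo_line(position, attitude=None, vel=0.15, stop_force=None): straight line of the TCP; attitude=None keeps the orientation; vel is the mean speed in m/s. With stop_force (N) it stops when the force on the tool has changed by that much, and returns True; else False.
- env.set_joints(angles): joint-space move.
- jaws.ungrasp() and jaws.grab(newtons=None): open the fingers fully, or close them until they stop; newtons is the grip in N (None keeps the last).
- env.hold(seconds).
- solver.inverse_kinematics(position, orientation): joint angles nearest the present ones, or None.
- optics.read_camera(name): name is "side" or "top" or "wrist"; returns the picture (420x560x3 uint8, red, green, blue); there is no depth.
- optics.camera_params(name): a dict with "K" (3x3 intrinsics, pixels), "R" (3x3) and "t" (3): a world point X has camera coordinates R X + t; the wrist camera has in their place "tool_from_camera" (4x4, takes a point from camera to tool coordinates, whose origin is the TCP and whose axes are the flange's). Camera axes: x right, y down, z forward; pixel columns grow to the right and rows downward; lengths in m; the calibration is good to about 2 mm. The wrist camera is an equidistant fisheye: a pixel r from the principal point sees the ray r / f radians off the axis. A picture is of the moment at which its call begins: read the wrist's pose just before it. camera_params takes no time and is no camera call.
A pose or a line that the arm cannot do raises env.MotionError and nothing moves.
- ticket.finish_job(): hands the job in; it is judged then, once.
Readings, each from a call of its own:
- env.get_time(): time.
- env.get_qpos(): joint angles.
- env.get_joint_velocities(): joint speeds.
- env.get_joint_torque(): joint torques, N m.
- env.get_tool_pos(): TCP position.
- env.get_eef_rot(): TCP orientation.
- env.get_force(): force on the tool from outside, world axes, zero at the start.
- env.get_ft_torque(): the same for the moment, N m.
- env.get_width(): finger opening in m.
- env.get_finger_force(): force on a finger pad.
Only numpy, scipy, OpenCV 4.12 (cv2) and the standard library are available. Lean on these libraries where they do the work, as an engineer would, in place of code of your own. Each camera call takes 0.05 s, during which the arm holds its last target. There are 200 camera calls.

## Working session

There is one attempt and no reset: what is moved stays moved. The work goes in short steps, each a Python script; the robot and the scene stay as the last script left them, time stands still between calls to the robot, and variables do not carry over. Pictures are saved under pics/ and viewed, at most 10 in all, crops included, and the job is handed in when it is done.

```bash
mkdir -p pics
python3 - <<'E'
from bench import env,optics
import cv2,numpy as np
for n in ("top","side"):
    im=optics.read_camera(n); cv2.imwrite(f"pics/{n}0.png",im[:,:,::-1])
    p=optics.camera_params(n); print(n,p["K"].round(1).tolist(),p["R"].round(3).tolist(),np.round(p["t"],3), (-p["R"].T@p["t"]).round(3))
p=optics.camera_params("wrist");print(p); print(env.get_time(),env.get_eef_rot().round(3))
E
```

```text
top [[537.2, 0.0, 284.2], [0.0, 537.2, 210.8], [0.0, 0.0, 1.0]] [[0.012, -1.0, -0.02], [-0.999, -0.011, -0.05], [0.05, 0.021, -0.999]] [0.103 0.556 1.17 ] [0.496 0.085 1.199]
side [[492.5, 0.0, 275.9], [0.0, 492.5, 213.4], [0.0, 0.0, 1.0]] [[-0.93, -0.367, -0.022], [-0.199, 0.553, -0.809], [0.308, -0.748, -0.588]] [0.56  0.113 0.858] [0.279 0.785 0.608]
{'K': array([[325.1922621 ,   0.        , 277.44869923],
       [  0.        , 325.1922621 , 217.65225448],
       [  0.        ,   0.        ,   1.        ]]), 'tool_from_camera': array([[ 2.20703937e-03, -9.49310858e-01, -3.14331074e-01,
         8.05400901e-02],
       [ 9.99997413e-01,  2.26799687e-03,  1.71792150e-04,
         4.28602496e-05],
       [ 5.49817739e-04, -3.14330640e-01,  9.49313408e-01,
        -1.20716890e-01],
       [ 0.00000000e+00,  0.00000000e+00,  0.00000000e+00,
         1.00000000e+00]])}
0.1 [[-0.965  0.262 -0.001]
 [ 0.262  0.965 -0.002]
 [ 0.    -0.002 -1.   ]]
```

View pics/top0.png

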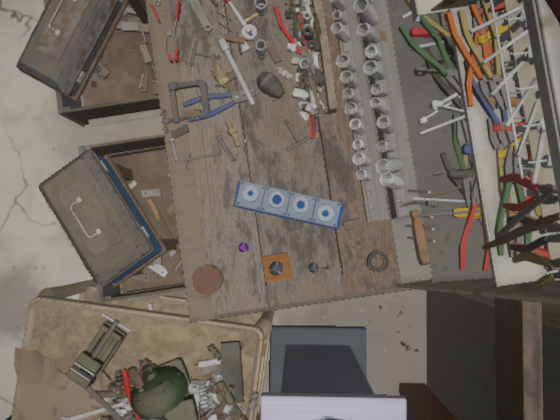

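View pics/side0.png

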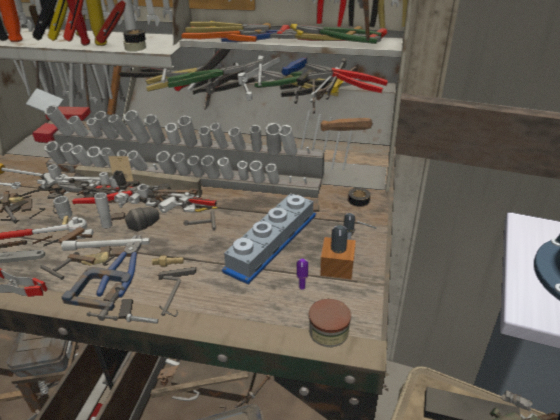

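The top view has three look-alikes: purple at (243,247), one in the wooden block at (277,267), and a small dark one at (314,267). The purple one is excluded, and the larger of the other two is the one in the block. The four bushes are at about (251,193), (276,200), (300,205) and (325,213). Next I'll compute positions and check the choice in a close wrist view.

```bash
cat > h.py <<'E'
from bench import env,jaws,solver,optics,ticket
import numpy as np,cv2
def rot(a):
    c,s=np.cos(a),np.sin(a); return np.array([[c,s,0],[s,-c,0],[0,0,-1.]])
def cast(cam,uv,z):
    p=optics.camera_params(cam); o=-p["R"].T@p["t"]
    d=p["R"].T@np.linalg.solve(p["K"],[uv[0],uv[1],1]); return o+d*(z-o[2])/d[2]
def wlook(name):
    T=np.eye(4);T[:3,:3]=env.get_eef_rot();T[:3,3]=env.get_tool_pos()
    im=optics.read_camera("wrist");cv2.imwrite(f"pics/{name}.png",im[:,:,::-1]);np.save(f"pics/{name}.npy",T);return im,T
def wcast(T,uv,z):
    p=optics.camera_params("wrist");K=p["K"];d=(np.array(uv)-K[:2,2])/K[0,0];th=np.hypot(*d)
    v=np.r_[d/max(th,1e-9)*np.sin(th),np.cos(th)];C=T@p["tool_from_camera"];v=C[:3,:3]@v;o=C[:3,3]
    return o+v*(z-o[2])/v[2]
def wproj(T,X):
    p=optics.camera_params("wrist");K=p["K"];c=np.linalg.inv(T@p["tool_from_camera"])@np.r_[X,1]
    r=np.hypot(c[0],c[1]);th=np.arctan2(r,c[2]);return K[:2,2]+K[0,0]*th*c[:2]/r
E
python3 - <<'E'
from h import *
for n,uv,z in (("cs",(277,267),.09),("block",(277,268),.044),("purple",(243,247),.04),("small",(314,267),.04)): print(n,cast("top",uv,z).round(3))
B=[cast("top",uv,.055) for uv in ((251,193),(276,200),(300,205),(325,213))]
print(np.round(B,3))
p=cast("top",(277,267),.09)
for a in (90,135,150,180,-90,-135):
    r=[solver.inverse_kinematics([*q[:2],.2],rot(np.radians(a))) for q in (p,B[0],B[3])]
    print(a,[None if x is None else np.round(x,2).tolist() for x in r])
E
```

```text
cs [0.436 0.121 0.09 ]
block [0.431 0.123 0.044]
purple [0.475 0.197 0.04 ]
small [0.434 0.044 0.04 ]
[[0.59  0.18  0.055]
 [0.576 0.127 0.055]
 [0.566 0.075 0.055]
 [0.549 0.022 0.055]]
90 [[0.02, 0.38, 1.91, -0.0, 0.85, 0.02], [0.12, 0.58, 1.5, -0.0, 1.06, 0.12], [-0.16, 0.5, 1.68, -0.0, 0.97, -0.16]]
135 [[0.02, 0.38, 1.91, -0.0, 0.85, -0.76], [0.12, 0.58, 1.5, -0.0, 1.06, -0.67], [-0.16, 0.5, 1.68, -0.0, 0.97, -0.95]]
150 [[0.02, 0.38, 1.91, -0.0, 0.85, -1.02], [0.12, 0.58, 1.5, -0.0, 1.06, -0.93], [-0.16, 0.5, 1.68, -0.0, 0.97, -1.21]]
180 [[0.02, 0.38, 1.91, -0.0, 0.85, -1.55], [0.12, 0.58, 1.5, -0.0, 1.06, -1.46], [-0.16, 0.5, 1.68, -0.0, 0.97, -1.73]]
-90 [None, None, None]
-135 [[0.02, 0.38, 1.91, -0.0, 0.85, -2.33], [0.12, 0.58, 1.5, -0.0, 1.06, -2.24], [-0.16, 0.5, 1.68, -0.0, 0.97, -2.52]]
```

Run:
```python
from h import *
R=rot(np.pi/2)
env.move_pose([.436,.121,.23],R); print(env.get_time()); a,T=wlook("w_cs"); print(wproj(T,[.436,.121,.09]))
env.move_pose([.572,.101,.19],R); print(env.get_time()); b,T=wlook("w_rail")
cv2.imwrite("pics/both.png",np.hstack([a[60:360,100:460],b[:, :][60:360,60:500]])[:,:,::-1])
```

```text
2.1
[276.87797672 211.86090927]
2.775
```

View pics/both.png

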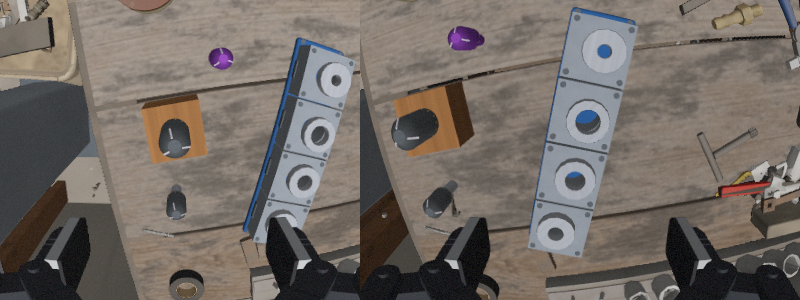

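Left half: the large dark countersink stands in the block at full-image pixel ≈(275,198). The purple one is at (320,118) and the small dark one at (276,262). Right half: the rail has four bushes at ≈(303,111), (288,182), (275,239) and (256,293). I'll measure the bores next.

```bash
cat >> h.py <<'E'
def circ(P):
    A=np.c_[2*P[:,:2],np.ones(len(P))];s=np.linalg.lstsq(A,(P[:,:2]**2).sum(1),rcond=None)[0]
    return s[:2],np.sqrt(s[2]+s[:2]@s[:2])
def bore(im,T,uv,z=.055,n=72):
    """bore rim: rays of world circle about guess; strongest bright-outward step; returns centre, radius"""
    g=cv2.GaussianBlur(cv2.cvtColor(im,cv2.COLOR_RGB2GRAY),(0,0),.7).astype(np.float32)
    sat=im.max(2).astype(np.float32)-im.min(2); g=g-.8*cv2.GaussianBlur(sat,(0,0),.7)
    c=wcast(T,uv,z)[:2]; rs=np.arange(.003,.0145,.0002)
    for k in range(4):
        P=[]
        for t in np.linspace(0,2*np.pi,n,endpoint=False):
            X=[c+r*np.array([np.cos(t),np.sin(t)]) for r in rs]
            m=np.array([wproj(T,[*x,z]) for x in X],np.float32)
            v=cv2.remap(g,m[:,0].copy(),m[:,1].copy(),cv2.INTER_LINEAR).ravel(); d=np.diff(v); P.append(X[int(np.argmax(d))])
        P=np.array(P); 
        for _ in range(4):
            c,r=circ(P); e=abs(np.hypot(*(P-c).T)-r); P=P[e<max(.0006,2*np.median(e))]
    return c,r,len(P)
E
python3 - <<'E'
from h import *
im=cv2.imread("pics/w_rail.png")[:,:,::-1];T=np.load("pics/w_rail.npy")
for uv in ((303,111),(288,182),(275,239),(256,293)):
    c,r,n=bore(im,T,uv); print(uv,c.round(4),"dia mm",round(2000*r,2),n)
im=cv2.imread("pics/w_cs.png"); print(wcast(np.load("pics/w_cs.npy"),(275,205),.092).round(4))
cv2.imwrite("pics/cszoom.png",np.hstack([cv2.resize(im[140:240,225:325],None,fx=4,fy=4,interpolation=2),cv2.resize(np.ascontiguousarray(im)[140:240,225:325],None,fx=.01,fy=4)]) )
E
```

```text
Traceback (most recent call last):
  File "h.py", line 30, in bore
    m=np.array([wproj(T,[*x,z]) for x in X],np.float32)
                ~~~~~^^^^^^^^^^
  File "h.py", line 16, in wproj
    p=optics.camera_params("wrist");K=p["K"];c=np.linalg.inv(T@p["tool_from_camera"])@np.r_[X,1]
ValueError: time passes only in moves, steps and waits
```

View pics/cszoom.png

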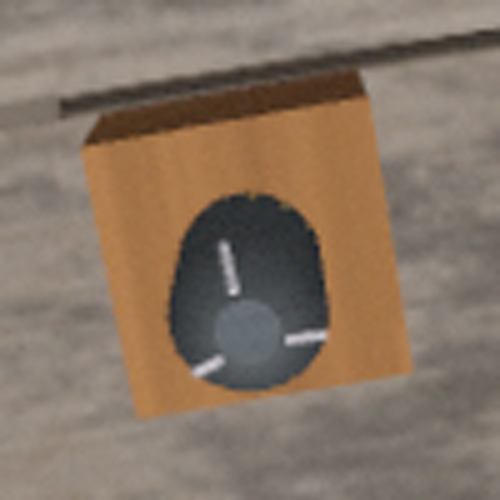

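The close crop shows the dark countersink in the orange block, with its tip disc at full-image (274.8,206.4). It is the right one. The holder_16 bore is at (0.569,0.077), measured at 16.98 mm. Now I'll grasp it.

Run:
```python
from h import *
R=rot(np.pi/2); c=wcast(np.load("pics/w_cs.npy"),(274.8,206.4),.092); print(c.round(4))
env.move_pose([c[0],c[1],.16],R)
print(env.servo_line([c[0],c[1],.072],vel=.08,stop_force=8), env.get_tool_pos().round(4))
jaws.grab(40); print("w",env.get_width(),"f",env.get_finger_force(),env.get_force().round(2),env.get_tool_pos().round(4))
env.servo_line([c[0],c[1],.2],vel=.08)
env.hold(.2); print("w",env.get_width(),env.get_force().round(2),env.get_ft_torque().round(3),env.get_time())
wlook("w_held")
cv2.imwrite("pics/side1.png",cv2.resize(optics.read_camera("side")[140:300,230:430],None,fx=3,fy=3)[:,:,::-1])
```

```text
[0.4343 0.1264 0.092 ]
False [0.4345 0.1264 0.0723]
w 0.026462664949898483 f 39.0771407779539 [-0.89 -0.96  4.98] [0.4342 0.1264 0.0723]
w 0.02658340964003132 [ 0.87 -0.19 -1.76] [-0.017  0.019  0.059] 7.2167
```

View pics/side1.png

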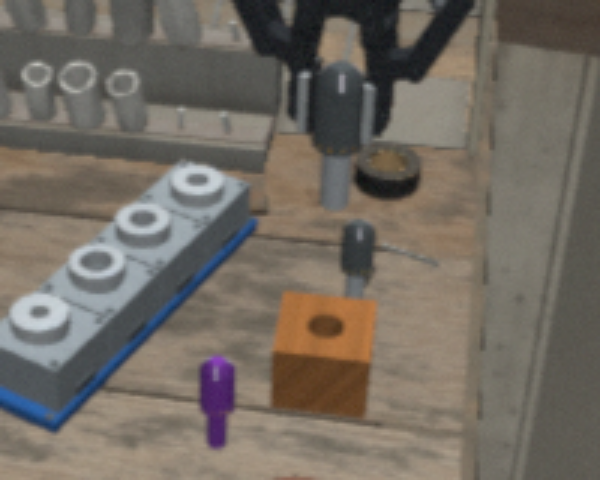

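View pics/w_held.png

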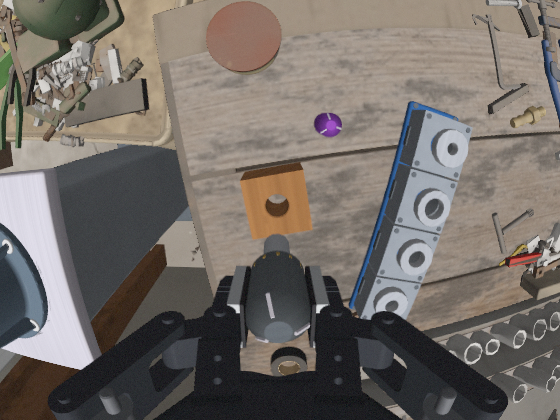

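The countersink is held upright and centred. The block's hole is empty and the neighbours are undisturbed. Next I'll move over holder_16 and feel for the bore.

```bash
cat > s.py <<'E'
from h import *
def probe(x,y,f=4,vel=.02,zlow=.1165):
    """touch down gently at x,y; True if it went in below the face"""
    p=env.get_tool_pos()
    env.servo_line([x,y,max(p[2],.1275)],vel=.04)
    f0=env.get_force(); hit=env.servo_line([x,y,zlow],vel=vel,stop_force=f)
    p=env.get_tool_pos(); F=env.get_force()-f0
    print("at",np.round([x,y],4),"hit",hit,"z",p[2].round(4),"dF",F.round(1),"w",round(env.get_width(),4),round(env.get_time(),1),flush=True)
    return p[2]<.1195
E
python3 - <<'E'
from s import *
R=rot(np.pi/2); env.move_pose([.5689,.077,.2],R)
env.servo_line([.5689,.077,.135],vel=.08); env.hold(.2)
print(env.get_force().round(2),env.get_time())
for d in [(0,0),(0,1),(1,0)]:
    if probe(.5689+d[0]*1e-3,.077+d[1]*1e-3): break
E
```

```text
[ 0.09  0.82 -2.01] 9.1
at [0.5689 0.077 ] hit False z 0.1165 dF [ 1.3 -0.5 -1.3] w 0.027 10.5
```

It went in at the first touch. Continuing gently down to the shoulder.

Run:
```python
from s import *
x,y=env.get_tool_pos()[:2]; x,y=.5689,.077
for z in (.105,.09,.080):
    f0=env.get_force(); h=env.servo_line([x,y,z],vel=.03,stop_force=4)
    p=env.get_tool_pos(); print(z,h,p.round(4),env.get_force().round(1),(env.get_force()-f0).round(1),env.get_ft_torque().round(2),round(env.get_time(),1))
    if h: break
```

```text
0.105 False [0.5689 0.0769 0.1047] [ 0.5 -0.7 -2.8] [-0.8  0.3 -0.2] [-0.21 -0.1  -0.08] 11.0
0.09 False [0.5688 0.0769 0.0897] [ 0.6 -1.  -2.9] [ 0.2 -0.3 -0.2] [-0.23 -0.07  0.02] 11.6
0.08 True [0.569  0.0769 0.0833] [-0.8  0.   3.4] [-1.4  1.   6.4] [-0.03  0.03  0.03] 11.9
```

Contact came at exactly the predicted home height (TCP 0.0833). I'll release, retreat and check.

Run:
```python
from s import *
jaws.ungrasp(); env.hold(.3); print(env.get_force().round(1),env.get_width())
env.servo_line([.569,.0769,.2],vel=.08); env.servo_line([.572,.101,.25],vel=.15)
env.hold(.5); a,T=wlook("w_end"); s=optics.read_camera("side")
cv2.imwrite("pics/end.png",np.hstack([cv2.resize(s[140:300,220:380],(400,400)),cv2.resize(a[60:310,150:400],(400,400))])[:,:,::-1])
print(env.get_time(),env.get_force().round(1), wproj(T,[.5689,.077,.103]))
```

```text
[ 0.8 -0.5  0.4] 0.08541772928529173
15.5917 [ 0.2 -0.1  0.2] [273.82814543 234.58348879]
```

View pics/end.png

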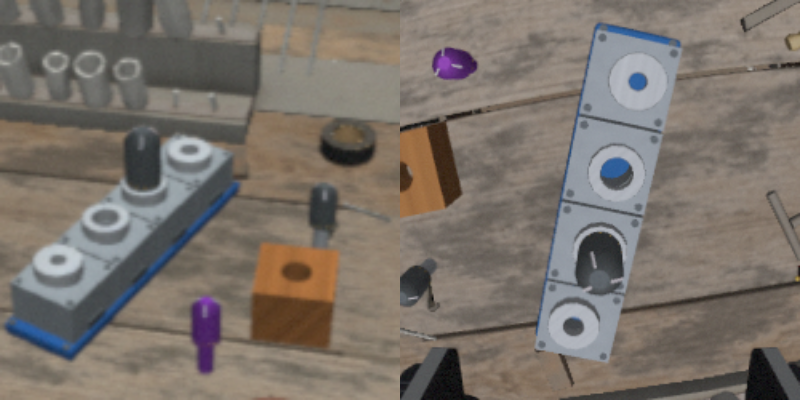

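The countersink stands upright in the third holder, with its shoulder on the bush. The tip in the wrist view is at full-image ≈(275,235), against a predicted (274,235). Everything else in view is where it was.

```bash
python3 -c "from bench import ticket; print(ticket.finish_job())"
```

```text
the job is handed in; nothing more can be done
None
```

The countersink is in the 16 mm holder, upright with its shoulder down on the bush. It went in on the first gentle touch, the other items were left alone, and the job was handed in at about 16 s on the robot clock.

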